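Check a solenoid coil with a cordless field tester

TASK

Set up a test of the solenoid coil: set it on the seat of the test stand, its bore over the brass spigot and its two flat brass blades resting on the two sprung pins, and let go of it; set it down gently. Then take the cordless tester upright out of its charging dock and lower its stem straight down the middle of the coil's bore until the red ring on the stem is level with the top of the coil (the tip is then half-way down); the bare sensor at the tip is fragile, so the tester must never touch the coil. Finish still holding the tester there, upright and still, in the middle of the bore, and leave the other things on the bench alone.

Things in the scene. Friction and masses are not known exactly. Their poses are not given: they have to be found in the camera images.
- coil: the loose solenoid coil, about 0.25 kg: copper winding between two steel plates, 43 mm long (x) by 34 mm wide (y) by 38 mm high, standing upright. Origin: centre of the bore at the underside. Local z is the bore's axis (up); local -x points to its black terminal block and blades, which reach 38 mm from the bore's axis; +x to the closed steel back, 23 mm from the axis. Flat parallel sides at y = +-17 mm: grasp it there, across the 34 mm.
- coil_bore (a point): centre of the coil's bore, half-way up (19 mm above its underside, 19 mm below its top face), axes as the coil's. The bore is 15 mm wide and runs right through
- coil_blades (a point): mid-point between the two flat brass blades of the coil, 34 mm from the bore's axis and 9 mm above the underside; the blades lie at y = +-7 mm, each 7.5 mm wide and 1.5 mm thick
- stand: the coil test stand, fixed: grey base 120 x 88 x 20 mm with a white pillar. Origin: bench level, on the pillar's axis; local -x points to the black post with the two contact pins, which must be on the same side as the coil's blades
- stand_seat (a point): centre of the stand's round seat, 36 mm across, 75 mm above the bench, axes as the stand's. A brass spigot stands 8 mm up from its centre: 12 mm wide at the foot, coned to 5 mm at the top, to enter the coil's bore from below
- pin_left (a joint): travel of the stand's sprung contact pin at local x = -33 mm, y = +7 mm, 6 mm wide: 0 free (its head 10 mm above the seat), about 0.002 m with the coil seated and the blade on it; spring 120 N/m, very soft
- pin_right (a joint): the same for the pin at local x = -33 mm, y = -7 mm
- dock: the tester's charging dock, fixed: black foot 84 x 70 mm, grey tower 42 x 36 mm, 84 mm high. Origin: bench level, under the tester. The tester's body stands 10 mm deep in the pocket in its top, the stem in a hole below: draw it straight up, at least 75 mm
- tester: the cordless coil tester, 0.09 kg: yellow body 24 mm (x) by 18 mm (y) by 80 mm high over a thin stem 62 mm long and 6 mm wide, with a white sensor tip and a red ring 19 to 20.5 mm above the tip. Origin: the lower end of the tip; local z runs up along the stem
- tester_tip (a point): lower end of the tester's sensor tip, on the stem's axis, axes as the tester's
- tester_grip (a point): centre of the tester's yellow body, 102 mm above the tip and 40 mm below the body's top; grasp it here across the 18 mm (local y)
- sensor_cap: bystander: sensor under a clear cap, 56 mm across and 50 mm high; origin at its underside
- side_cutter: bystander: side cutter with red and blue handles, 110 x 53 x 13 mm, lying; origin at its underside
- relay: bystander: plug-in relay on a black socket, 70 x 27 x 54 mm; origin at its underside
- screwdriver: bystander: red screwdriver, 191 mm long, lying along its local x; origin at its underside
Mind the look-alikes: they are no part of the job. What is meant by the tester is not turquoise, and is the smaller of those in its own colour.

How it is judged:
By the outcome, as a careful person would: the job done as asked, in the order asked, and still so for the second after the job is handed in, while the arm keeps its last pose, push and grip.
It also fails if it takes over 64 s, if anything falls off the work surface, if the arm or the gripper's body presses on something with over 40 N, if the wrist force passes 120 N, or if a joint passes its speed limit or range.

ROBOT

A 6-joint arm with a two-finger parallel gripper is mounted at the origin on a cart in front of the work surface, level with it; the furniture and walls round the work are solid. World frame = base frame: x ahead of the robot, y to its left, z up, the work surface at z = 0. Lengths are in mm, angles in rad, forces in N, time in s.
With the tool pointing down it reaches from about 275 to 850 mm from the base axis. Payload 19 kg.
Tool frame: the origin (TCP) lies at the very end of the fingers, on their centre line; the grasp point (between the pads) lies bot.grip_point_offset behind it (bot.grip_point_offset is the distance from the TCP to the grasp point, in mm); z points along the fingers, y is the line along which they close (so a half turn about z gives the same grasp; the last joint's range is limited). The gripper opens to 85 mm and grips with 20 to 120 N. Pads are 22 mm wide; open, the fingers measure 114 mm over their backs; the gripper's body (76 mm by 85 mm) begins 54 mm behind the grasp point. The pads swing forward as they close: fully open they stand 13 mm farther back than shut.
Start: joints at [1.092, 0.15, 1.437, -0, 1.554, -0.134], TCP at [194.357, 541.124, 231.267] pointing down, gripper open.
Joint ranges: [-2.8, 2.8], [-0.68, 2.1], [0.12, 2.68], [-1.39, 4.53], [0.16, 2.79], [-2.81, 2.81]. Speed limits (rad/s): [1.89, 1.89, 2.22, 3.01, 3.01, 3.01].

INTERFACE

Orientations are given as a unit quaternion [x, y, z, w].
In Python, from station import bot gives the robot as it stands. The module is installed in compiled form; this text tells all that it offers.
- The arm moves only by the tool arm_command, never from a script. Its arguments are lists of equal length, an entry for each row: "dp": the shift along the world's x, y, z in mm, a list of three; "turn": the turn about the world's z in degrees. In form: {"dp": [[x, y, z], ...], "turn": [turn, ...]}. A call has 1 to 8 rows; each row shifts and turns the commanded pose from where the row before left it; what a row does not reach is not made up. A row lasts 1/12 s, in which the tool goes at most 41.7 mm and 7.16 degrees, less where a joint would pass 70% of its speed; a pose out of reach is approached as far as the arm can. A call with a gripper value outside its range is refused whole. "hand" is the finger opening in mm, from 0 to 85.4, set as the call begins (left out, the last holds). The fingers move at their own pace and stop on an object; "squeeze" is the grip in N (left out, the last holds). Time passes only in rows, so rows that do not move let the fingers close. It gives the time, the measured TCP pose, the force, the opening and the grip force at its end, in the units of the state.
- bot.read_state(): the state, without advancing time (a new reading comes with each control period).
- bot.camera(name): name is "side" or "top"; returns a dict with "color" (480x640x3 uint8, red, green, blue), "fx", "fy", "cx", "cy" (pixels), "dist_coeffs" ([k1, k2, p1, p2, k3] as OpenCV has them; the pictures are not rectified), "view" (4x4, takes a point from world to camera coordinates). Camera axes: x right, y down, z forward; pixel columns grow to the right and rows downward; lengths in mm; the calibration is good to about 2 mm. A picture is of the moment at which its call begins. There is no depth.
- bot.finish_job(): hands the job in; it is judged then, once.
The state is a dict: "time_s": time; "qpos": joint angles; "joint_velocities": joint speeds; "joint_efforts": joint torques, N m; "ee_pos": TCP position; "ee_rot": TCP orientation; "ft_force": force on the tool from outside, world axes, zero at the start; "ft_torque": the same for the moment, N m; "width": finger opening in mm; "grip_force": force on a finger pad.
Only numpy, scipy, OpenCV 4.12 (cv2) and the standard library are available. Lean on these libraries where they do the work, as an engineer would, in place of code of your own. Each camera call takes 0.05 s, during which the arm holds its last target. There are 200 camera calls.

## Working session

There is one attempt and no reset: what is moved stays moved. The work goes in short steps, Python scripts to look and compute and a tool call to move; the robot and the scene stay as the last step left them, time stands still between calls to the robot, and variables do not carry over. Pictures are saved under pics/ and viewed, at most 10 in all, crops included, and the job is handed in when it is done.

Besides the shell and the picture viewer there is one more tool, called after "Call:" by a JSON object that holds its "fn" and its "kwargs", one argument or row to a line. arm_command: Moves the arm, as the interface text tells. Its arguments: {"type":"object","properties":{"dp":{"type":"array","items":{"type":"array","items":{"type":"number"}}},"turn":{"type":"array","items":{"type":"number"}},"hand":{"type":"number"},"squeeze":{"type":"number"}},"required":["dp","turn"]}

```bash
mkdir -p pics
python3 - <<'E'
from station import bot
import cv2,pickle
print(bot.grip_point_offset, bot.read_state())
for n in("side","top"):
    c=bot.camera(n); pickle.dump(c,open(f"{n}0.pkl","wb"))
    cv2.imwrite(f"pics/{n}0.png",c["color"][:,:,::-1]); print(n,c["fx"],c["fy"],c["cx"],c["cy"],c["dist_coeffs"],c["view"])
E
```

```text
18.700000000000003 {'time_s': 0.0, 'qpos': array([ 1.09198252e+00,  1.50961014e-01,  1.43803375e+00,  1.90433125e-05,
        1.55378284e+00, -1.34010410e-01]), 'joint_velocities': array([-0.0004139 ,  0.00020804,  0.00015471,  0.00040013, -0.00139741,
       -0.00116809]), 'joint_efforts': array([-8.32127080e-04, -7.13058043e+01, -5.70882368e+01, -2.79968826e-04,
        8.89617833e-03,  4.54070027e-05]), 'ee_pos': array([194.26146384, 540.93101227, 230.68833428]), 'ee_rot': array([ 1.71549070e-01,  9.85175398e-01, -5.62007343e-04, -1.87790901e-04]), 'ft_force': array([ 1.20836728, -0.23026724, -0.70404625]), 'ft_torque': array([ 0.06561054, -0.00675182, -0.01108682]), 'grip_force': 0.0, 'width': 85.69494421866405}
side 558.4013493646863 558.4013493646863 313.20569970989 243.93308643949027 [-0.09472265  0.          0.          0.          0.        ] [[-9.34365915e-01 -3.56107315e-01  1.21621174e-02  6.05984206e+02]
 [-2.42968313e-01  6.11798673e-01 -7.52774058e-01  1.52755145e+02]
 [ 2.60627582e-01 -7.06321431e-01 -6.58166621e-01  1.18815846e+03]
 [ 0.00000000e+00  0.00000000e+00  0.00000000e+00  1.00000000e+00]]
top 567.3682761319042 567.3682761319042 321.08649226464286 240.81015599600605 [0.0274729 0.        0.        0.        0.       ] [[ 1.21785819e-02 -9.99606155e-01 -2.52827242e-02  1.13764209e+02]
 [-9.83671088e-01 -7.43626172e-03 -1.79821838e-01  6.14990865e+02]
 [ 1.79563007e-01  2.70598598e-02 -9.83374237e-01  1.23734276e+03]
 [ 0.00000000e+00  0.00000000e+00  0.00000000e+00  1.00000000e+00]]
```

View pics/side0.png

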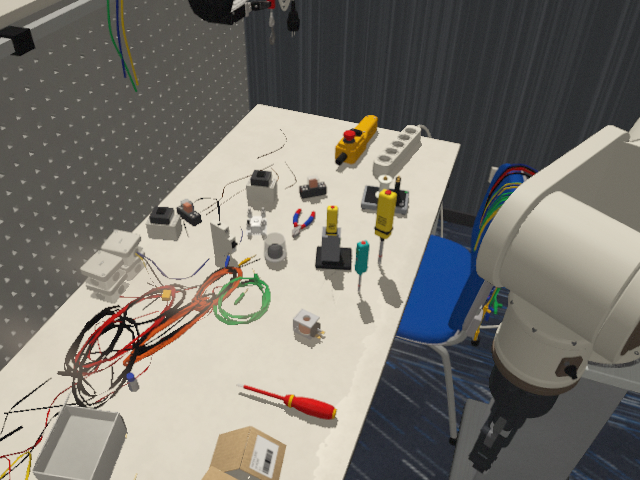

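View pics/top0.png

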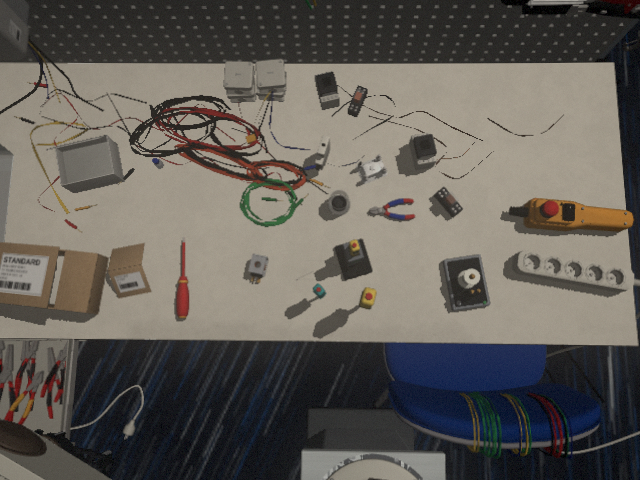

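Candidates for the tester: small yellow in the dock (side 333,218 / top 354,245), larger yellow (side 385,215 / top 368,298), turquoise (side 361,257 / top 318,292). The small yellow one in the dock fits, as it is not turquoise and is the smaller yellow one. I take the coil to be at side (308,325) / top (257,268) and the stand at side (385,195) / top (465,283). I'll confirm these in enlarged crops.

Run:
```python
import cv2
t=cv2.imread("pics/top0.png");s=cv2.imread("pics/side0.png")
cv2.imwrite("pics/tc.png",cv2.resize(t[225:325,235:501],None,fx=3,fy=3,interpolation=cv2.INTER_CUBIC))
cv2.imwrite("pics/sc.png",cv2.resize(s[165:350,285:425],None,fx=3.2,fy=3.2,interpolation=cv2.INTER_CUBIC))
```

```text
(no output)
```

View pics/tc.png

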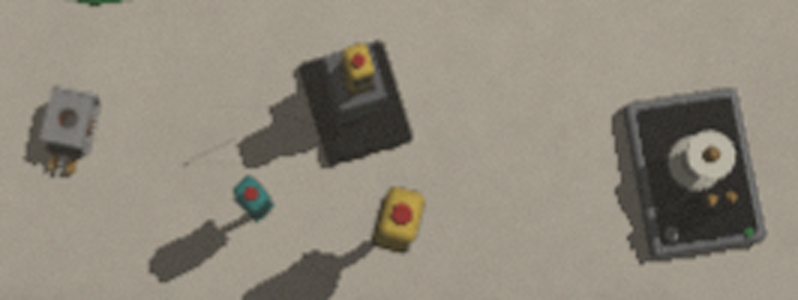

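View pics/sc.png

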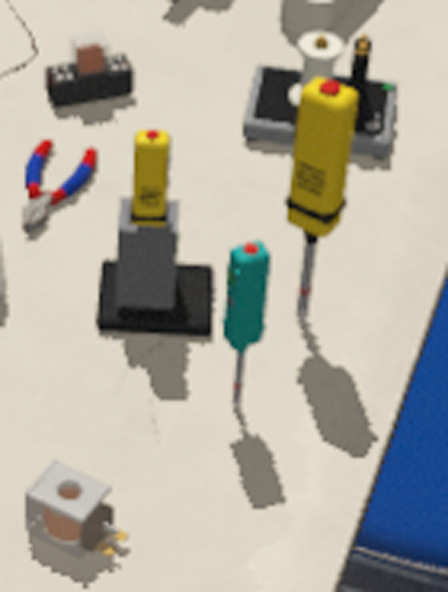

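The crops confirm it. The tester is the small yellow one in the dock. The coil stands alone with its blades toward the robot, and the stand has its white seat with the pins on the near side.

```bash
cat > h.py <<'E'
import numpy as np,cv2,pickle
def load(n,k=0): return pickle.load(open(f"{n}{k}.pkl","rb"))
def ray(c,p):
    K=np.array([[c["fx"],0,c["cx"]],[0,c["fy"],c["cy"]],[0,0,1]])
    u=cv2.undistortPoints(np.array([[p]],float),K,np.array(c["dist_coeffs"]))[0,0]
    V=np.array(c["view"]);R=V[:3,:3];return -R.T@V[:3,3],R.T@np.array([u[0],u[1],1])
def plane(c,p,z):
    o,d=ray(c,p);return o+d*(z-o[2])/d[2]
def tri(c1,p1,c2,p2):
    o1,d1=ray(c1,p1);o2,d2=ray(c2,p2)
    d1/=np.linalg.norm(d1);d2/=np.linalg.norm(d2)
    t=np.linalg.lstsq(np.stack([d1,-d2],1),o2-o1,rcond=None)[0]
    a,b=o1+t[0]*d1,o2+t[1]*d2;return (a+b)/2,np.linalg.norm(a-b)
def proj(c,P):
    K=np.array([[c["fx"],0,c["cx"]],[0,c["fy"],c["cy"]],[0,0,1]]);V=np.array(c["view"])
    return cv2.projectPoints(np.array([P],float),cv2.Rodrigues(V[:3,:3])[0],V[:3,3],K,np.array(c["dist_coeffs"]))[0][0,0]
def blobs(c,box,f,mn=3):
    x0,y0,x1,y1=box;im=c["color"][y0:y1,x0:x1]
    hsv=cv2.cvtColor(im,cv2.COLOR_RGB2HSV).astype(int);m=f(hsv[...,0],hsv[...,1],hsv[...,2]).astype(np.uint8)
    n,l,s,ce=cv2.connectedComponentsWithStats(m)
    return [(s[i,4],ce[i]+[x0,y0],np.argwhere(l==i)[:,::-1]+[x0,y0]) for i in range(1,n) if s[i,4]>=mn]
E
python3 - <<'E'
from h import *
np.set_printoptions(precision=1,suppress=True)
t,s=load("top"),load("side")
red=lambda h,S,v:((h<8)|(h>170))&(S>140)&(v>80)
brass=lambda h,S,v:(h>8)&(h<26)&(S>110)&(v>60)
yel=lambda h,S,v:(h>17)&(h<32)&(S>130)&(v>90)
for nm,c,box,f in[("btn t",t,(345,235,365,262),red),("btn s",s,(322,202,342,214),red),
 ("yel t",t,(342,235,366,262),yel),("spig t",t,(455,262,490,305),brass),("spig s",s,(375,172,408,195),brass),
 ("coil brass t",t,(245,250,272,288),brass),("coil brass s",s,(290,305,330,345),brass)]:
    for a,ce,_ in blobs(c,box,f,2): print(nm,a,ce)
for nm,c,box in[("t",t,(245,250,272,288)),("s",s,(288,305,330,345))]:
    hsv=cv2.cvtColor(c["color"][box[1]:box[3],box[0]:box[2]],cv2.COLOR_RGB2HSV)
    print(nm,"V");print(hsv[...,2]) if nm=="t" else None
    print("S");print(hsv[...,1]) if nm=="t" else None
E
```

```text
btn t 10 [354.  244.8]
btn s 5 [332.2 206.6]
yel t 53 [354.2 245.2]
spig t 7 [472.7 276. ]
spig t 8 [478.5 290. ]
spig t 8 [472.1 290.9]
spig s 8 [384.9 178.1]
spig s 19 [397.7 179.4]
spig s 31 [387.9 191.9]
coil brass t 2 [252.  278.5]
coil brass t 7 [258.3 280.1]
coil brass s 5 [322.2 332.4]
coil brass s 7 [318.6 336.9]
t V
[[161 161 163 ... 162 159 160]
 [159 159 159 ... 161 163 161]
 [162 160 161 ... 162 163 162]
 ...
 [159 161 157 ... 160 161 162]
 [158 159 158 ... 158 159 161]
 [160 158 160 ... 160 161 161]]
S
[[35 33 36 ... 38 34 33]
 [37 38 35 ... 36 33 33]
 [36 32 36 ... 35 34 36]
 ...
 [37 35 37 ... 32 36 36]
 [36 35 34 ... 34 35 35]
 [38 36 37 ... 35 36 35]]
s V
S
```

Run:
```python
from h import *
np.set_printoptions(precision=1,suppress=True)
t,s=load("top"),load("side")
print("btn",tri(t,(354,244.8),s,(332.2,206.6)), plane(t,(354,244.8),156))
print("spig",tri(t,(472.7,276),s,(384.9,178.1)),plane(t,(472.7,276),83),plane(s,(384.9,178.1),83))
a,b=plane(t,(478.5,290),85),plane(t,(472.1,290.9),85);sp=plane(t,(472.7,276),83)
d=sp-(a+b)/2;print("pins",a,b,np.linalg.norm(a-b),"dist",np.hypot(*d[:2]),"stand yaw",np.degrees(np.arctan2(d[1],d[0])),"from pins",np.degrees(np.arctan2(*(b-a)[:2][[0,1]])))
def rect(c,box,f,z,nm):
    B=max(blobs(c,box,f),key=lambda q:q[0]);h=cv2.convexHull(B[2].astype(np.int32))[:,0]
    w=np.array([plane(c,p,z)[:2] for p in h],np.float32);r=cv2.minAreaRect(w);print(nm,B[0],B[1],"rect",r)
    return r,B
gray=lambda h,S,v:(S<24)&(v>95)
rect(t,(245,250,272,288),gray,38,"coil top t")
rect(s,(288,305,330,345),lambda h,S,v:(S<24)&(v>150),38,"coil top s")
rect(t,(330,230,378,285),lambda h,S,v:(v<70),0,"dock foot")
rect(t,(440,255,492,312),lambda h,S,v:(v<62),20,"stand top")
rect(t,(440,255,492,312),lambda h,S,v:(v<112),20,"stand all")
# coil hole
for n,c,box in(("t",t,(251,258,265,272)),("s",s,(300,311,316,326))):
    hsv=cv2.cvtColor(c["color"][box[1]:box[3],box[0]:box[2]],cv2.COLOR_RGB2HSV);print(n);
    for r in hsv[...,2]: print(*r)
```

```text
btn (array([587.9,  48.1, 159. ]), np.float64(1.1660792732041476)) [587.8  47.9 156. ]
spig (array([ 534.2, -214.8,   79.8]), np.float64(1.1809778675172848)) [ 533.3 -214.1   83. ] [ 533.9 -210.2   83. ]
pins [ 502.5 -225.    85. ] [ 500.4 -211.2   85. ] 14.020354113715886 dist 32.05804475327613 stand yaw 7.106650661946761 from pins -8.670721194873513
coil top t 252 [257.8 263.8] rect ((561.6897583007812, 264.9564208984375), (39.93632888793945, 44.13849639892578), 77.98882293701172)
coil top s 255 [305.8 317.6] rect ((564.5065307617188, 263.7559814453125), (35.37932586669922, 43.17092514038086), 79.20197296142578)
dock foot 812 [352.2 261.8] rect ((580.5048828125, 46.5072021484375), (83.9503173828125, 70.1602783203125), 17.760526657104492)
stand top 1097 [464.6 283.3] rect ((524.8113403320312, -210.276123046875), (108.60433959960938, 83.0168228149414), 9.249520301818848)
stand all 2023 [462.4 284.5] rect ((523.8107299804688, -204.62771606445312), (122.3301010131836, 104.76490783691406), 8.914212226867676)
t
140 126 124 126 125 123 124 121 125 122 123 126 125 127
122 123 121 125 122 1
[... 930 characters left out ...]
202 201 202 198 180 163 159 162 174 188 204 205 204 203 202 205
201 202 196 172 141 137 140 140 137 160 194 203 204 204 203 203
201 199 184 144 134 138 141 139 136 140 172 198 201 203 204 203
203 200 188 137 134 138 137 137 136 136 161 196 201 202 202 202
204 204 194 155 133 136 138 138 135 146 180 201 202 201 202 200
204 204 202 190 165 143 137 137 145 172 197 201 201 202 202 197
205 203 204 203 197 192 188 189 191 196 201 200 201 201 199 179
181 199 204 204 204 204 204 203 203 202 201 201 200 200 190 142
142 158 178 197 204 204 203 204 204 203 204 203 201 192 152 105
131 135 142 155 176 196 204 203 203 205 205 203 196 163 104 89
135 135 137 136 139 155 176 197 204 204 204 198 167 120 89 87
```

Run:
```python
from h import *
np.set_printoptions(precision=1,suppress=True)
t,s=load("top"),load("side")
def hole(c,box,base,lo):
    x0,y0,x1,y1=box;v=c["color"][y0:y1,x0:x1].max(2).astype(float);w=np.clip(base-v,0,base-lo);w[w<8]=0
    yy,xx=np.mgrid[y0:y1,x0:x1];return np.array([(w*xx).sum()/w.sum(),(w*yy).sum()/w.sum()])
ht=hole(t,(253,259,263,269),121,75);hs=hole(s,(301,313,313,323),200,137)
print("hole",ht,hs,tri(t,ht,s,hs),plane(t,ht,38),plane(s,hs,38))
b=(plane(t,(258.3,280.1),9),);print("blade",b)
d1,d2=plane(s,(322.2,332.4),9),plane(s,(318.6,336.9),9);m=(d1+d2)/2;h=plane(s,hs,38);print("blades s",d1,d2,np.degrees(np.arctan2(*(h-m)[:2][::-1])),np.hypot(*(h-m)[:2]))
red=lambda h,S,v:((h<8)|(h>170))&(S>130)&(v>70)
for n,bt,bs in(("turq",(310,282,328,300),(353,236,369,246)),("big",(360,288,378,306),(378,186,398,200))):
    p=max(blobs(t,bt,red,2),key=lambda q:q[0])[1];q=max(blobs(s,bs,red,2),key=lambda q:q[0])[1];print(n,p,q,tri(t,p,s,q))
```

```text
hole [257.2 263.9] [306.2 317.8] (array([562.1, 266.7,  41.2]), np.float64(0.723175085850821)) [562.2 267.   38. ] [563.5 264.   38. ]
blade (array([527.9, 267.2,   9. ]),)
blades s [528.1 265.1   9. ] [530.8 278.8   9. ] -13.04679223932989 34.98619859136667
turq [318. 289.] [362.9 242.3] (array([495.4, 122.6, 147. ]), np.float64(0.635314879283882))
big [368.4 296. ] [387.9 191.6] (array([476.4,  21.3, 210.9]), np.float64(0.6869614131258983))
```

Call:
{"fn": "arm_command", "kwargs": {
  "dp": [
    [30,-22,0],
    [30,-22,0],
    [30,-22,0],
    [30,-22,0],
    [30,-22,0],
    [30,-22,0],
    [30,-22,0],
    [30,-22,0]
  ],
  "turn": [1,1,1,1,1,1,1,1.3]
}}

```text
time_s: 0.77
ee_pos: [435.5, 363.7, 231.1]
ee_rot: [0.099, 0.995, -0.0, -0.0]
ft_force: [-0.4, 0.9, 0.4]
width: 85.3
grip_force: 0.0
```

Call:
{"fn": "arm_command", "kwargs": {
  "dp": [
    [30,-23,0],
    [30,-23,-10],
    [30,-23,-30],
    [25,-20,-30],
    [13.5,-10.5,-20],
    [0,0,-20],
    [0,0,0],
    [0,0,0]
  ],
  "turn": [0,0,0,0,0,0,0,0]
}}

```text
time_s: 1.43
ee_pos: [557.0, 269.6, 126.3]
ee_rot: [0.1, 0.995, -0.0, -0.001]
ft_force: [-0.1, 0.7, 0.1]
width: 85.1
grip_force: 0.0
```

Call:
{"fn": "arm_command", "kwargs": {
  "dp": [
    [0,0,0],
    [0,0,0]
  ],
  "turn": [0,0]
}}

```text
time_s: 1.6
ee_pos: [557.7, 270.5, 128.6]
ee_rot: [0.099, 0.995, 0.0, 0.001]
ft_force: [0.3, 0.1, 1.1]
width: 85.4
grip_force: 0.0
```

Run:
```python
from h import *
from station import bot
st=bot.read_state();print(st["ee_pos"],st["ee_rot"],st["time_s"])
P=st["ee_pos"]
ims=[]
for n in("side","top"):
    c=bot.camera(n);pickle.dump(c,open(f"{n}1.pkl","wb"));im=c["color"][:,:,::-1].copy()
    p=proj(c,P);g=proj(c,P+[0,0,18.7]);print(n,p,g)
    x,y=int(p[0]),int(p[1]);a,b=(x-45,y-60) ;r=cv2.resize(im[b:b+110,a:a+90],None,fx=4.4,fy=4.4,interpolation=cv2.INTER_CUBIC)
    for q in(p,g): cv2.drawMarker(r,tuple(int(v) for v in ((q-[a,b]+.5)*4.4)),(0,0,255),0,8)
    ims.append(r)
cv2.imwrite("pics/a1.png",np.hstack(ims))
```

```text
[557.66604177 270.48979117 128.63481599] [9.93707333e-02 9.95049903e-01 4.20325917e-04 9.85546062e-04] 1.6
side [308.01508996 289.25718168] [308.07446829 282.28372035]
top [249.76348079 260.04714825] [248.44589773 258.75143047]
```

View pics/a1.png

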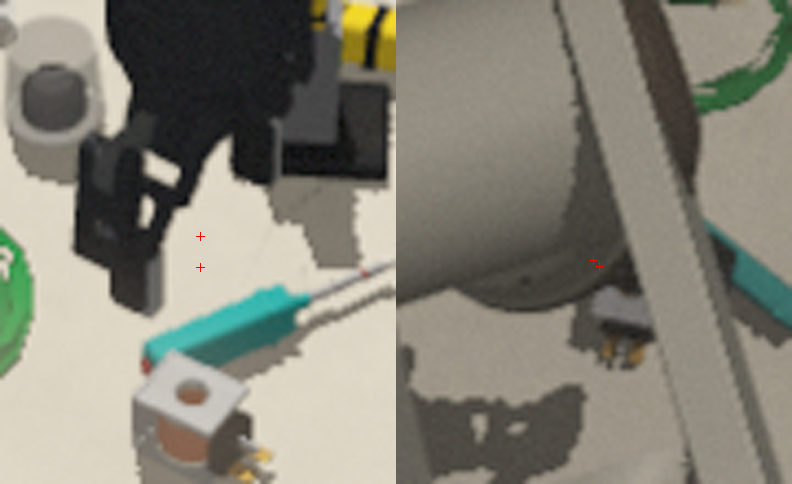

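The turquoise and large yellow testers, which were balanced on their stems, have toppled. The turquoise one now lies against the coil. I'll check the full view.

Run:
```python
from h import *
s=load("side",1)
cv2.imwrite("pics/s1.png",cv2.resize(s["color"][150:380,200:440,::-1],None,fx=2.6,fy=2.6,interpolation=cv2.INTER_CUBIC))
```

```text
(no output)
```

View pics/s1.png

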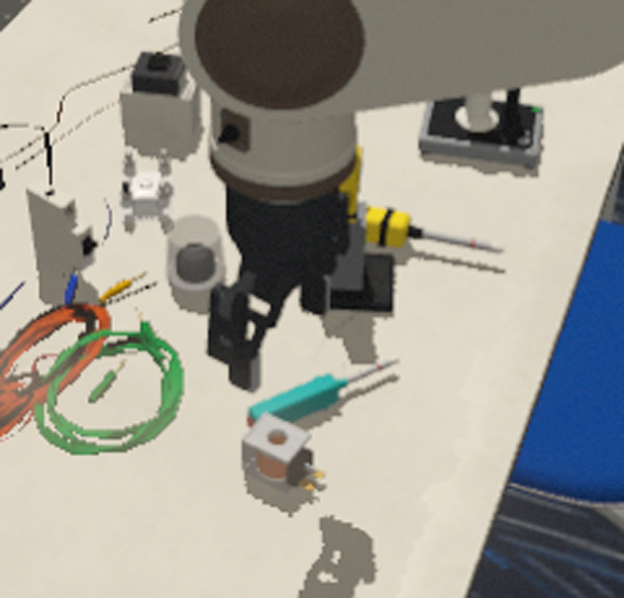

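Run:
```python
from h import *
np.set_printoptions(precision=1,suppress=True)
t,s=load("top"),load("side",1)
f=lambda p:np.array(p)/2.6+[200,150]
turq=lambda h,S,v:(h>75)&(h<98)&(S>90)
B=max(blobs(s,(280,280,345,330),turq),key=lambda q:q[0]);h=cv2.convexHull(B[2].astype(np.int32))[:,0]
print(B[0],[tuple(map(int,p)) for p in h])
# lower outline per column -> z=0; upper outline -> z=18
yaw=np.radians(-11.5);R=np.array([[np.cos(yaw),np.sin(yaw)],[-np.sin(yaw),np.cos(yaw)]])
x0,y0,x1,y1=(301,313,313,323);v=s["color"][y0:y1,x0:x1].max(2).astype(float);w=np.clip(200-v,0,63);w[w<8]=0
yy,xx=np.mgrid[y0:y1,x0:x1];hs=[(w*xx).sum()/w.sum(),(w*yy).sum()/w.sum()];c=plane(s,hs,38);print("hole",hs,c)
for x in range(296,333,4):
    q=B[2][B[2][:,0]==x]
    lo,hi=q[:,1].max(),q[:,1].min()
    print(x,hi,lo,"low z0 (coil frame)",R@(plane(s,(x,lo+.5),0)-c)[:2],"up z18",R@(plane(s,(x,hi-.5),18)-c)[:2], plane(s,(x,lo+.5),0)[:2])
```

```text
326 [(332, 298), (329, 303), (328, 304), (325, 306), (312, 311), (310, 311), (297, 310), (296, 309), (296, 307), (297, 306), (301, 304), (321, 295), (325, 294), (326, 294), (332, 296)]
hole [np.float64(306.29929137140476), np.float64(317.67403084618593)] [563.4 263.8  38. ]
296 307 309 low z0 (coil frame) [ 49.  -35.5] up z18 [ 44.5 -29.1] [604.3 219.2]
300 305 308 low z0 (coil frame) [ 43.4 -42.6] up z18 [ 40.6 -38.5] [597.5 213.4]
304 303 308 low z0 (coil frame) [ 36.2 -47.3] up z18 [ 36.7 -47.9] [589.5 210.3]
308 301 310 low z0 (coil frame) [ 26.  -47.1] up z18 [ 32.7 -57.4] [579.5 212.5]
312 300 311 low z0 (coil frame) [ 17.3 -49.3] up z18 [ 27.1 -64.4] [570.5 212. ]
316 298 309 low z0 (coil frame) [ 13.2 -58.8] up z18 [ 23.1 -74. ] [564.6 203.5]
320 296 307 low z0 (coil frame) [  9.  -68.4] up z18 [ 19.  -83.7] [558.6 195. ]
324 295 306 low z0 (coil frame) [  3.4 -75.5] up z18 [ 13.3 -90.9] [551.6 189.1]
328 296 304 low z0 (coil frame) [ -0.8 -85.2] up z18 [  4.6 -93.1] [545.6 180.5]
332 296 298 low z0 (coil frame) [   1.  -105.1] up z18 [ -2.6 -97.8] [543.5 160.6]
```

Call:
{"fn": "arm_command", "kwargs": {
  "dp": [
    [5.1,-4.8,0],
    [0,0,0],
    [0,0,-20],
    [0,0,-20],
    [0,0,-20],
    [0,0,-10],
    [0,0,0],
    [0,0,0]
  ],
  "turn": [0,0,0,0,0,0,0,0],
  "hand": 50,
  "squeeze": 30
}}

```text
time_s: 2.37
ee_pos: [562.7, 265.0, 57.2]
ee_rot: [0.1, 0.995, -0.0, -0.0]
ft_force: [0.3, 0.9, 0.3]
width: 49.9
grip_force: 0.0
```

Call:
{"fn": "arm_command", "kwargs": {
  "dp": [
    [0,0.5,-15],
    [0,0,-15],
    [0,0,-12],
    [0,0,-6],
    [0,0,-3],
    [0,0,0],
    [0,0,0],
    [0,0,0]
  ],
  "turn": [0,0,0,0,0,0,0,0]
}}

```text
time_s: 3.03
ee_pos: [563.0, 265.6, 6.8]
ee_rot: [0.1, 0.995, 0.0, 0.001]
ft_force: [-0.4, -0.3, -0.1]
width: 50.0
grip_force: 0.0
```

Call:
{"fn": "arm_command", "kwargs": {
  "dp": [
    [0,0,0],
    [0,0,0],
    [0,0,0],
    [0,0,0],
    [0,0,0],
    [0,0,0],
    [0,0,0],
    [0,0,0]
  ],
  "turn": [0,0,0,0,0,0,0,0],
  "hand": 28,
  "squeeze": 40
}}

```text
time_s: 3.7
ee_pos: [562.9, 265.6, 6.6]
ee_rot: [0.1, 0.995, 0.0, 0.0]
ft_force: [-1.2, -0.2, 6.5]
width: 33.2
grip_force: 39.3
```

Run:
```python
from h import *
from station import bot
st=bot.read_state();print(st["ee_pos"],st["width"],st["grip_force"],st["ft_force"])
s=bot.camera("side");pickle.dump(s,open("side2.pkl","wb"))
x0,y0,x1,y1=(296,308,320,328)
for r in s["color"][y0:y1,x0:x1].max(2): print(*r)
```

```text
[562.93662795 265.62207198   6.62592146] 33.15431023321698 39.331946074962616 [-1.23792324 -0.21392453  6.49561082]
74 66 66 66 65 65 66 63 65 62 63 60 63 56 57 57 55 57 56 51 51 52 70 97
76 70 70 69 67 66 65 65 63 65 62 61 60 59 60 58 59 60 58 63 54 70 99 111
72 72 70 70 70 66 66 68 67 65 66 65 64 63 62 60 60 63 82 92 87 101 119 124
73 71 72 72 73 69 69 69 70 66 67 63 63 61 62 61 61 64 81 99 105 117 129 129
75 74 75 75 72 73 69 70 70 68 67 65 68 72 81 67 64 63 68 87 104 116 130 129
74 76 75 75 76 74 70 72 70 71 71 67 68 83 102 96 81 66 66 82 105 117 130 130
82 77 75 75 75 75 75 74 73 73 70 67 74 94 110 110 103 96 85 88 112 128 131 129
83 108 154 140 91 75 74 73 71 72 73 74 91 106 111 112 113 109 103 104 113 126 162 203
86 110 167 189 169 113 74 76 75 73 83 105 112 111 112 110 114 109 112 111 109 113 140 195
84 89 122 162 184 171 76 76 76 77 94 128 130 121 110 112 111 109 113 112 112 112 112 169
81 79 84 100 132 139 78 78 75 76 99 132 131 125 115 110 110 111 109 111 111 109 127 184
82 82 79 83 81 86 79 76 75 80 102 131 130 125 111 111 111 109 112 110 110 127 178 213
83 84 81 80 80 79 79 79 74 84 107 133 129 119 111 112 110 111 112 109 116 168 214 222
84 83 81 82 79 79 80 79 76 83 106 121 120 113 111 114 110 111 113 110 135 195 222 222
84 83 81 81 82 83 79 78 78 82 101 114 112 112 112 113 111 111 111 102 102 139 163 196
82 82 84 82 81 80 81 78 79 86 101 115 114 114 112 112 110 111 103 86 75 71 83 123
84 83 82 81 82 80 83 79 85 97 98 115 115 115 114 114 114 107 88 73 66 72 72 70
84 80 83 82 82 82 81 83 96 108 108 117 115 115 116 115 111 95 76 75 71 70 71 70
83 84 85 81 81 78 89 107 109 108 101 118 116 116 115 108 95 79 72 72 73 71 73 71
81 83 82 82 79 79 93 117 115 108 107 123 118 115 114 105 84 74 74 74 74 72 70 74
```

Call:
{"fn": "arm_command", "kwargs": {
  "dp": [
    [0,0,3],
    [0,0,8],
    [0,0,20],
    [0,0,30],
    [0,0,35],
    [0,0,35],
    [0,0,35],
    [0,0,35]
  ],
  "turn": [0,0,0,0,0,0,0,0]
}}

```text
time_s: 4.42
ee_pos: [562.1, 265.3, 209.3]
ee_rot: [0.1, 0.995, -0.0, 0.0]
ft_force: [1.4, 0.1, -2.3]
width: 33.0
grip_force: 40.1
```

Call:
{"fn": "arm_command", "kwargs": {
  "dp": [
    [0,0,30],
    [0,-10,30],
    [-2,-25,20],
    [-2,-30,0],
    [-2,-30,0],
    [-2,-30,0],
    [-2,-30,0],
    [-2,-30,0]
  ],
  "turn": [0,0,1.5,1.5,1.5,1.5,1.5,1.5]
}}

```text
time_s: 5.08
ee_pos: [550.0, 79.1, 287.5]
ee_rot: [0.021, 1.0, -0.0, 0.0]
ft_force: [0.9, -0.5, -2.3]
width: 33.1
grip_force: 40.2
```

Call:
{"fn": "arm_command", "kwargs": {
  "dp": [
    [-2,-30,0],
    [-2,-30,0],
    [-2,-30,0],
    [-2,-30,0],
    [-2,-30,0],
    [-2,-30,0],
    [-2,-30,0],
    [-2,-30,0]
  ],
  "turn": [1.5,1.5,1.5,1.5,1.5,1.5,1.5,1]
}}

```text
time_s: 5.75
ee_pos: [534.0, -160.9, 287.6]
ee_rot: [-0.08, 0.997, -0.0, 0.0]
ft_force: [1.4, 0.4, -1.8]
width: 33.0
grip_force: 40.2
```

Call:
{"fn": "arm_command", "kwargs": {
  "dp": [
    [0,-20,0],
    [0,-20,-20],
    [0,-12.4,-30],
    [0,0,-35],
    [0,0,-35],
    [0,0,-32],
    [0,0,-15],
    [0,0,0]
  ],
  "turn": [0,0,0,0,0,0,0,0]
}}

```text
time_s: 6.42
ee_pos: [532.9, -211.1, 116.6]
ee_rot: [-0.079, 0.997, 0.002, -0.002]
ft_force: [-0.3, 1.1, -2.2]
width: 33.3
grip_force: 40.3
```

Call:
{"fn": "arm_command", "kwargs": {
  "dp": [
    [0,0,0],
    [0,0,0]
  ],
  "turn": [0,0]
}}

```text
time_s: 6.58
ee_pos: [535.3, -212.3, 121.8]
ee_rot: [-0.079, 0.997, -0.001, 0.001]
ft_force: [0.4, -0.2, -1.6]
width: 32.9
grip_force: 40.3
```

Run:
```python
from h import *
from station import bot
st=bot.read_state();P=st["ee_pos"];print(P,st["ee_rot"],st["ft_force"])
ims=[]
for n in("side","top"):
    c=bot.camera(n);pickle.dump(c,open(f"{n}3.pkl","wb"));im=c["color"][:,:,::-1].copy()
    p=proj(c,[534,-213,90]);x,y=int(p[0]),int(p[1]);a,b=x-40,y-60;print(n,a,b)
    ims.append(cv2.resize(im[b:b+110,a:a+80],None,fx=5,fy=5,interpolation=cv2.INTER_CUBIC))
cv2.imwrite("pics/a3.png",np.hstack(ims))
```

```text
[ 535.2737951  -212.27824603  121.83397294] [-7.88592003e-02  9.96885089e-01 -6.82297353e-04  9.38728927e-04] [ 0.43854838 -0.22768224 -1.64478802]
side 345 115
top 432 215
```

View pics/a3.png

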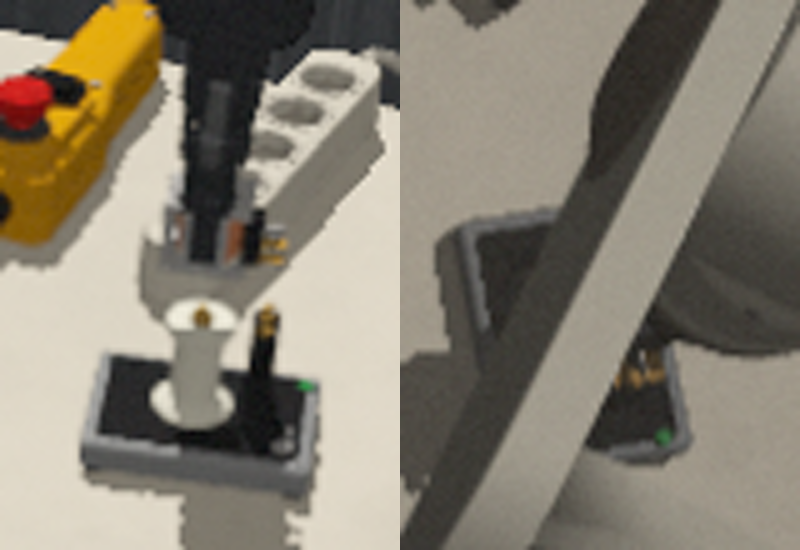

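Run:
```python
from h import *
np.set_printoptions(precision=1,suppress=True)
s=load("side",3);hsv=cv2.cvtColor(s["color"],cv2.COLOR_RGB2HSV)
print("V coil, cols 373-400 rows 150-173")
for y in range(150,173): print(y,*["%3d"%v for v in hsv[y,373:401,2]])
print("V seat cols 374-396 rows 172-186")
for y in range(172,187): print(y,*["%3d"%v for v in hsv[y,374:397,2]])
```

```text
V coil, cols 373-400 rows 150-173
150 221 221 223 222 221 207 191 189 142  31  27  29  28  30  34  31  31  24  34  81 109 119 120 131 187 208 219 219
151 222 222 222 223 222 213 193 183 140  32  26  29  29  32  29  33  31  27  31  84  99  99  96 124 157 190 212 212
152 224 223 223 223 223 206 178 177 136  28  28  33  34  29  27  30  30  29  39  83  99  96 100 153 182 175 202 197
153 223 223 223 223 223 211 185 158 106  32  31  35  34  33  32  30  32  28  29  81  96  99  98 190 200 195 203 165
154 222 222 223 224 221 210 185 133  57  29  33  34  32  36  37  34  32  28  32  70  92  96 101 165 199 206 169 128
155 223 222 222 221 208 190 183 147  69  29  34  35  33  42  38  45  33  31  44  86  97  97 123 192 207 169 127 122
156 220 222 222 219 192 137 133 135  94  35  33  30  30  35  34  35  25  33  53  88  99  96 109 120 132 126 121 121
157 221 221 220 215 179 109 100  94  74  65  50  33  30  30  32  32  30  47  86 100 101  99  67  35  35 104 121 123
158 221 220 219 213 179 112  98 102 103 100  70  28  27  36  33  32  54  72  98 104 102 101  64  37  50 106 122 119
159 218 217 219 216 18
[... 2374 characters left out ...]
 237 227 198 206 221 178  76
180 221 221 221 206 176 195 212 214 213 187 129 123 126 186 215 216 215 207 213 221 222 174  76
181 221 220 220 221 198 143 134 136 136 136 135 135 136 137 135 136 136 162 205 221 216 166  73
182 221 220 221 222 214 181 135 134 134 136 138 136 139 137 135 135 146 189 216 221 206 143  44
183 221 221 220 220 220 199 143 132 136 137 138 139 138 138 137 147 182 212 221 221 199 131  28
184 219 221 221 222 222 198 136 129 135 136 135 137 136 137 136 166 207 221 222 221 187  91  27
185 212 215 215 218 222 194 125 130 134 137 137 135 136 137 134 180 214 222 223 222 181  61  23
186 168 177 177 185 198 176 125 131 133 137 138 140 139 137 138 193 222 222 223 223 180  45  24
```

Run:
```python
from h import *
np.set_printoptions(precision=1,suppress=True)
s=load("side",0);hsv=cv2.cvtColor(s["color"],cv2.COLOR_RGB2HSV)
for y in range(170,187): print(y,*["%3d"%v for v in hsv[y,374:402,2]])
t=load("top",0);hsv=cv2.cvtColor(t["color"],cv2.COLOR_RGB2HSV)
print("top cols 456-486 rows 264-296")
for y in range(264,296): print(y,*["%3d"%v for v in hsv[y,456:486,2]])
for z,n,P in((75,"seat",(534,-213,75)),):
  print(proj(s,P),proj(t,P),proj(s,(534,-213,83)),proj(t,(534,-213,83)))
# expected coil-bottom corners in side3 if coil bore at TCP
s=load("side",3);yaw=np.radians(9.05);x=np.array([np.cos(yaw),np.sin(yaw)]);y=np.array([-x[1],x[0]])
for a,b in((23,17),(-20,17),(-38,10.75),(-38,-10.75)):
  z=115.2 if a>-30 else 124.2
  print((a,b),proj(s,[*(np.array([535.3,-212.3])+a*x+b*y),z]))
```

```text
170 126 129 131 132 131 132 130 131 132 132 134 133 131 130 125 122 118 117 119 124 124 125 126 124 125 124 157 209
171 124 126 129 130 131 131 132 131 134 133 132 133 132 130 124 121 119 119 122 123 125 127 126 126 125 158 208 222
172 125 128 130 130 132 130 133 132 132 133 132 135 132 129 122 118 119 121 124 125 126 126 123 124 158 208 223 223
173 122 129 130 130 130 131 130 131 126 126 131 131 126 122 117 118 120 124 125 126 127 126 126 158 209 223 223 222
174 118 122 127 130 130 132 131 137 147 156 158 158 143 121 118 119 126 125 125 126 126 125 158 207 221 222 222 224
175 123 120 121 126 124 144 179 198 208 213 209 201 200 194 181 157 131 126 125 125 126 158 207 221 213 213 219 222
176 160 123 124 119 136 190 227 237 237 230 213 198 211 231 231 212 179 142 127 125 159 199 206 198 180 178 204 219
177 193 123 124 126 183 225 237 237 234 207 156 139 161 210 234 236 225 187 141 125 197 198 137 116 123 138 162 207
178 207 163 125 129 203 237 237 237 224 180 119 115 114 183 228 237 237 220 171 158 206 180  84 140 168 142  91 195
179 221 206 182 163 189 229 237 237 225 182 116 116 114 
[... 4327 characters left out ...]
75  47  44  63  85 123  87  48  49  51  46  69
292  40  45  44  42  50  42  45  43  39  39  39  37  42  46  51  76 135 110  52  45  46  51  54  84  53  51  49  45  50  68
293  41  48  48  48  45  44  45  37  45  41  48  43  42  41  49  66  94  64  46  47  41  46  46  46  45  52  45  45  47  54
294  46  47  50  48  48  44  43  42  44  44  36  40  44  43  45  44  47  48  47  48  41  44  42  48  47  43  46  51  48  47
295  43  42  46  47  48  42  44  47  39  40  42  43  39  42  43  40  39  44  47  40  45  45  50  48  45  50  52  46  50  51
[384.9 180.1] [471.3 276.1] [385.1 177.5] [472.2 275.7]
(23, 17) [375.9 169.5]
(-20, 17) [393.  171.6]
(-38, 10.75) [400.9 168.2]
(-38, -10.75) [401.6 163.6]
```

Call:
{"fn": "arm_command", "kwargs": {
  "dp": [
    [0,0,0],
    [0,0,0]
  ],
  "turn": [0,0]
}}

```text
time_s: 6.85
ee_pos: [534.9, -212.1, 120.8]
ee_rot: [-0.079, 0.997, -0.0, 0.001]
ft_force: [-1.0, -0.2, -2.4]
width: 32.7
grip_force: 40.3
```

Run:
```python
from h import *
from station import bot
np.set_printoptions(precision=1,suppress=True)
st=bot.read_state();P=st["ee_pos"];print(P,st["ee_rot"])
s=bot.camera("side");pickle.dump(s,open("side4.pkl","wb"));hsv=cv2.cvtColor(s["color"],cv2.COLOR_RGB2HSV)
q=st["ee_rot"];ang=2*np.degrees(np.arctan2(q[1],q[0]))-180;print("yaw",ang)
yaw=np.radians(ang);x=np.array([np.cos(yaw),np.sin(yaw)]);y=np.array([-x[1],x[0]])
for a,b,z in((23,17,0),(23,17,38),(-20,17,0),(-20,17,38),(-38,7,9),(-38,-7,9),(-38,10.75,9),(-30,10.75,9)):
  print((a,b,z),proj(s,[*(P[:2]+a*x+b*y),P[2]-6.6+z]))
for k in(2,1):
  print("VS"[k==1]);
  for r in range(153,173): print(r,*["%3d"%v for v in hsv[r,374:405,k]])
```

```text
[ 534.9 -212.1  120.8] [-0.1  1.  -0.   0. ]
yaw 9.049005586527812
(23, 17, 0) [376.  169.9]
(23, 17, 38) [377.3 156.9]
(-20, 17, 0) [393.1 172. ]
(-20, 17, 38) [394.7 159.1]
(-38, 7, 9) [401.1 167.8]
(-38, -7, 9) [401.6 164.8]
(-38, 10.75, 9) [400.9 168.6]
(-30, 10.75, 9) [397.7 168.2]
V
153 224 222 223 223 210 180 173 136  33  34  30  29  30  32  32  30  27  42  80  98  98  95 185 198 195 204 165 127 122 122 120
154 223 223 222 222 210 184 155 108  31  30  33  39  36  34  38  33  31  32  70  96  97 104 165 199 206 169 128 121 122 122 121
155 222 221 221 218 204 183 138  68  33  40  40  39  39  41  35  35  32  33  71  92  96 124 195 207 170 127 120 123 122 122 120
156 221 220 219 204 178 172 150  81  30  30  33  35  32  35  37  35  31  48  86  97  97 117 155 157 134 123 120 122 122 122 121
157 221 220 215 179 112  98  95  75  58  46  29  30  36  28  32  32  34  61  91 100 102  76  40  29 103 122 124 122 121 123 121
158 220 220 214 178 109  96  99 103 101  73  32  31  30  25  31  47  59  90 101 102 103  71  39  41 104 122 122 120 121 120 122
159 217 219 215 179 110 101 108 102 102  7
[... 3611 characters left out ...]
  53  67  46  10  24  43  53 103 143 137 144 118  49  29  27
168  32  33  30  20  15  12  18  10  11   8  12  10   4  10   8  21  21  25  17  18  38  43  34  41  51  53  62  54  35  28  28
169  34  34  31  26  24  21  20  18  19  17  10  12   8  10  13  10  15  10  13  13  31  37  35  38  36  35  37  36  29  27  29
170  35  36  33  32  35  31  32  30  29  30  26  26  20  21  22  22  17  15  12  17  30  34  33  34  35  36  34  29  27  26  27
171  36  36  34  33  33  36  33  35  33  35  31  33  33  30  31  28  25  28  25  29  36  38  36  36  32  34  29  29  27  26  27
172  32  34  34  35  35  34  33  31  31  33  34  33  35  34  37  34  36  32  35  36  37  41  36  32  34  29  27  26  28  26  27
```

Call:
{"fn": "arm_command", "kwargs": {
  "dp": [
    [0.8,-2.1,0],
    [0,0,0],
    [0,0,-10],
    [0,0,-8],
    [0,0,-6],
    [0,0,-3],
    [0,0,0],
    [0,0,0]
  ],
  "turn": [0,0,0,0,0,0,0,0]
}}

```text
time_s: 7.57
ee_pos: [535.4, -214.0, 92.7]
ee_rot: [-0.079, 0.997, 0.0, -0.0]
ft_force: [-0.2, 0.6, -1.2]
width: 33.2
grip_force: 40.3
```

Run:
```python
from h import *
from station import bot
st=bot.read_state();P=st["ee_pos"];print(P,st["ft_force"])
s=bot.camera("side");pickle.dump(s,open("side5.pkl","wb"))
a,b=365,150
cv2.imwrite("pics/a5.png",cv2.resize(s["color"][b:b+50,a:a+60,::-1],None,fx=12,fy=12,interpolation=cv2.INTER_CUBIC))
```

```text
[ 535.35918616 -213.99708907   92.68052138] [-0.20992719  0.61241302 -1.23174453]
```

View pics/a5.png

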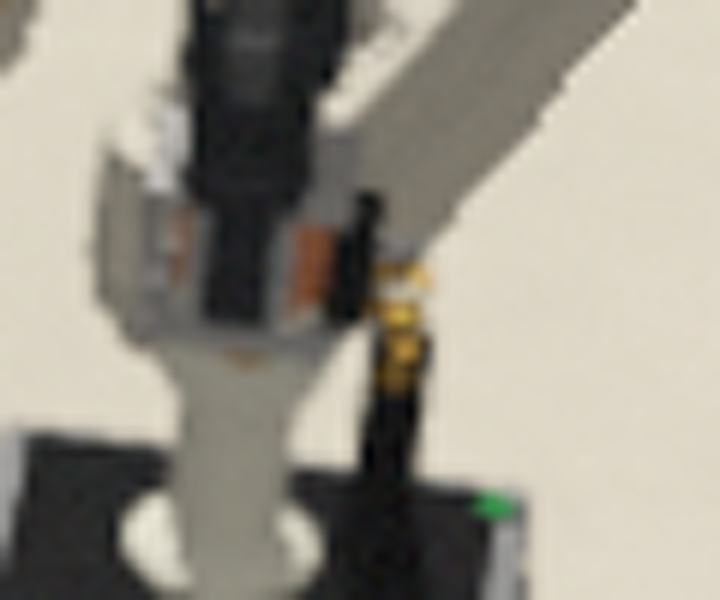

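Shows the coil hovering just over the seat, with the spigot foot visible at (385,180) under the plate centre. The blades at (398,176) are above the pins at (398,179), so I'll lower it slowly.

Call:
{"fn": "arm_command", "kwargs": {
  "dp": [
    [0.2,-0.1,-2],
    [0,0,-2],
    [0,0,-1],
    [0,0,0]
  ],
  "turn": [0,0,0,0]
}}

```text
time_s: 7.95
ee_pos: [535.5, -214.1, 87.7]
ee_rot: [-0.079, 0.997, 0.0, -0.0]
ft_force: [0.3, 0.7, -1.2]
width: 33.2
grip_force: 40.3
```

Call:
{"fn": "arm_command", "kwargs": {
  "dp": [
    [0,0,-1],
    [0,0,-1],
    [0,0,0],
    [0,0,0]
  ],
  "turn": [0,0,0,0]
}}

```text
time_s: 8.28
ee_pos: [535.6, -214.1, 85.8]
ee_rot: [-0.079, 0.997, -0.0, -0.0]
ft_force: [-0.3, 1.2, -2.1]
width: 32.9
grip_force: 40.3
```

Call:
{"fn": "arm_command", "kwargs": {
  "dp": [
    [0,0,-1],
    [0,0,0],
    [0,0,0]
  ],
  "turn": [0,0,0]
}}

```text
time_s: 8.53
ee_pos: [535.6, -214.1, 84.8]
ee_rot: [-0.079, 0.997, -0.0, -0.0]
ft_force: [-0.1, -1.2, -1.6]
width: 33.1
grip_force: 40.3
```

Call:
{"fn": "arm_command", "kwargs": {
  "dp": [
    [0,0,-0.7],
    [0,0,-0.7],
    [0,0,0],
    [0,0,0]
  ],
  "turn": [0,0,0,0]
}}

```text
time_s: 8.87
ee_pos: [535.6, -214.1, 83.4]
ee_rot: [-0.079, 0.997, -0.0, -0.0]
ft_force: [-0.2, -0.0, -2.4]
width: 32.9
grip_force: 40.3
```

Call:
{"fn": "arm_command", "kwargs": {
  "dp": [
    [0,0,-0.6],
    [0,0,-0.5],
    [0,0,0],
    [0,0,0]
  ],
  "turn": [0,0,0,0]
}}

```text
time_s: 9.2
ee_pos: [535.6, -214.1, 82.4]
ee_rot: [-0.079, 0.997, -0.0, 0.0]
ft_force: [0.3, 0.3, -2.8]
width: 33.1
grip_force: 40.3
```

Call:
{"fn": "arm_command", "kwargs": {
  "dp": [
    [0,0,-0.4],
    [0,0,-0.4],
    [0,0,0]
  ],
  "turn": [0,0,0]
}}

```text
time_s: 9.45
ee_pos: [535.6, -214.1, 81.7]
ee_rot: [-0.079, 0.997, -0.0, 0.0]
ft_force: [0.3, 1.3, 0.2]
width: 32.8
grip_force: 40.4
```

Call:
{"fn": "arm_command", "kwargs": {
  "dp": [
    [0,0,-0.4],
    [0,0,0],
    [0,0,0]
  ],
  "turn": [0,0,0]
}}

```text
time_s: 9.7
ee_pos: [535.7, -214.2, 81.6]
ee_rot: [-0.079, 0.997, -0.0, 0.0]
ft_force: [-2.3, 1.1, 5.7]
width: 33.1
grip_force: 40.7
```

Call:
{"fn": "arm_command", "kwargs": {
  "dp": [
    [0,0,-0.4],
    [0,0,0],
    [0,0,0]
  ],
  "turn": [0,0,0]
}}

```text
time_s: 9.95
ee_pos: [535.8, -214.2, 81.6]
ee_rot: [-0.079, 0.997, -0.0, 0.0]
ft_force: [-5.0, 2.2, 9.5]
width: 33.0
grip_force: 41.0
```

Call:
{"fn": "arm_command", "kwargs": {
  "dp": [
    [0,0,0.6],
    [0,0,0]
  ],
  "turn": [0,0]
}}

```text
time_s: 10.12
ee_pos: [535.7, -214.2, 81.6]
ee_rot: [-0.079, 0.997, -0.0, 0.0]
ft_force: [-1.2, 0.2, 5.0]
width: 33.1
grip_force: 40.7
```

Call:
{"fn": "arm_command", "kwargs": {
  "dp": [
    [0,0,0],
    [0,0,0]
  ],
  "turn": [0,0],
  "hand": 37,
  "squeeze": 20
}}

```text
time_s: 10.28
ee_pos: [535.6, -214.1, 81.3]
ee_rot: [-0.079, 0.997, -0.0, 0.0]
ft_force: [-0.7, 0.1, -0.4]
width: 36.9
grip_force: 0.0
```

Call:
{"fn": "arm_command", "kwargs": {
  "dp": [
    [0,0,0],
    [0,0,0],
    [0,0,0],
    [0,0,0]
  ],
  "turn": [0,0,0,0],
  "hand": 56
}}

```text
time_s: 10.62
ee_pos: [535.6, -214.1, 81.3]
ee_rot: [-0.079, 0.997, -0.0, -0.0]
ft_force: [0.2, 0.2, 0.3]
width: 56.1
grip_force: 0.0
```

Call:
{"fn": "arm_command", "kwargs": {
  "dp": [
    [0,0,3],
    [0,0,10],
    [0,0,20],
    [0,0,30],
    [0,0,35],
    [0,0,35],
    [0,0,35],
    [0,0,30]
  ],
  "turn": [0,0,0,0,0,0,0,0]
}}

```text
time_s: 11.28
ee_pos: [535.4, -214.0, 283.1]
ee_rot: [-0.079, 0.997, -0.001, 0.001]
ft_force: [1.1, -0.3, 0.0]
width: 56.2
grip_force: 0.0
```

Run:
```python
from h import *
from station import bot
np.set_printoptions(precision=1,suppress=True)
ims=[]
for n in("side","top"):
    c=bot.camera(n);pickle.dump(c,open(f"{n}6.pkl","wb"));im=c["color"][:,:,::-1]
    a,b,w,h=((300,155,120,110) if n=="side" else (310,215,190,110))
    ims.append(cv2.resize(im[b:b+h,a:a+w],None,fx=2.55,fy=2.55*(1.6),interpolation=cv2.INTER_CUBIC) if 0 else cv2.resize(im[b:b+h,a:a+w],None,fx=2.58,fy=2.58,interpolation=cv2.INTER_CUBIC))
    for nm,f in(("red",lambda h,S,v:((h<8)|(h>170))&(S>140)&(v>80)),("yel",lambda h,S,v:(h>17)&(h<32)&(S>130)&(v>90))):
        for A,ce,_ in blobs(c,(300,195,365,285) if n=="side" else (330,230,385,310),f,3): print(n,nm,A,ce)
cv2.imwrite("pics/a6.png",np.hstack(ims))
```

```text
side red 6 [332.  206.5]
side red 3 [300. 210.]
side red 16 [312.8 213.9]
side red 15 [302.5 226.1]
side yel 254 [331.4 219.2]
side yel 166 [315.7 233.3]
side yel 90 [343.6 237.3]
side yel 110 [352.3 239.5]
side yel 14 [331.4 234.3]
top red 11 [354.1 244.6]
top yel 338 [379.2 244.9]
top yel 58 [354.2 245.2]
top yel 55 [380.7 268.7]
```

View pics/a6.png

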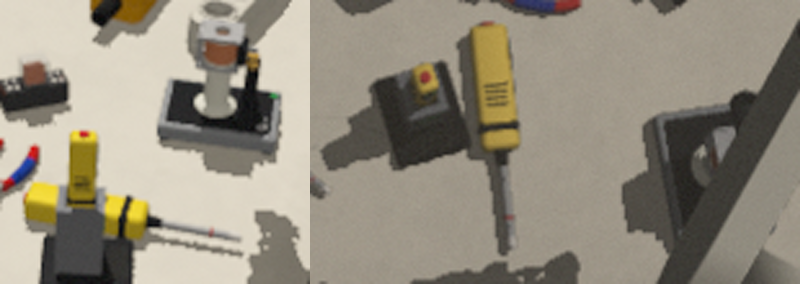

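Call:
{"fn": "arm_command", "kwargs": {
  "dp": [
    [3,15,0],
    [6,30,0],
    [6,30,0],
    [6,30,0],
    [6,30,0],
    [6,30,0],
    [6,30,0],
    [6,30,0]
  ],
  "turn": [0,1.5,1.5,1.5,1.5,1.5,1.2,0]
}}

```text
time_s: 12.05
ee_pos: [580.4, 12.4, 279.9]
ee_rot: [-0.155, 0.988, -0.0, 0.0]
ft_force: [0.5, -0.2, -0.3]
width: 56.0
grip_force: 0.0
```

Call:
{"fn": "arm_command", "kwargs": {
  "dp": [
    [5,25,0],
    [2.4,12,0],
    [0,0,0],
    [0,0,-10],
    [0,0,-15],
    [0,0,-10],
    [0,0,0],
    [0,0,0]
  ],
  "turn": [0,0,0,0,0,0,0,0]
}}

```text
time_s: 12.72
ee_pos: [587.7, 47.0, 243.9]
ee_rot: [-0.154, 0.988, -0.0, -0.001]
ft_force: [0.0, 0.0, 0.5]
width: 56.0
grip_force: 0.0
```

Call:
{"fn": "arm_command", "kwargs": {
  "dp": [
    [0,0,0],
    [0,0,0]
  ],
  "turn": [0,0]
}}

```text
time_s: 12.88
ee_pos: [588.2, 47.5, 245.1]
ee_rot: [-0.154, 0.988, -0.0, 0.001]
ft_force: [0.1, 0.5, 0.0]
width: 55.9
grip_force: 0.0
```

Call:
{"fn": "arm_command", "kwargs": {
  "dp": [
    [-0.3,0.4,-20],
    [0,0,-25],
    [0,0,-25],
    [0,0,-25],
    [0,0,-20],
    [0,0,-15],
    [0,0,-10],
    [0,0,-5]
  ],
  "turn": [0,0,0,0,0,0,0,0]
}}

```text
time_s: 13.55
ee_pos: [587.5, 48.2, 98.5]
ee_rot: [-0.154, 0.988, 0.0, -0.0]
ft_force: [-0.3, -0.2, -0.7]
width: 55.9
grip_force: 0.0
```

Call:
{"fn": "arm_command", "kwargs": {
  "dp": [
    [0,0,-4],
    [0,0,0],
    [0,0,0]
  ],
  "turn": [0,0,0]
}}

```text
time_s: 13.8
ee_pos: [588.1, 48.2, 96.2]
ee_rot: [-0.154, 0.988, -0.0, 0.001]
ft_force: [-0.2, -0.2, -0.4]
width: 55.8
grip_force: 0.0
```

Call:
{"fn": "arm_command", "kwargs": {
  "dp": [
    [0,0,0],
    [0,0,0],
    [0,0,0],
    [0,0,0]
  ],
  "turn": [0,0,0,0],
  "hand": 22,
  "squeeze": 25
}}

```text
time_s: 14.13
ee_pos: [587.8, 48.2, 95.7]
ee_rot: [-0.154, 0.988, -0.0, 0.0]
ft_force: [-0.3, -0.2, 0.2]
width: 22.4
grip_force: 0.3
```

Call:
{"fn": "arm_command", "kwargs": {
  "dp": [
    [0,0,0],
    [0,0,0],
    [0,0,0],
    [0,0,0]
  ],
  "turn": [0,0,0,0],
  "hand": 14
}}

```text
time_s: 14.47
ee_pos: [588.0, 47.6, 95.6]
ee_rot: [-0.154, 0.988, -0.001, 0.0]
ft_force: [1.8, -4.9, 0.7]
width: 17.7
grip_force: 24.6
```

Call:
{"fn": "arm_command", "kwargs": {
  "dp": [
    [0.2,-0.7,0],
    [0,0,0],
    [0,0,0]
  ],
  "turn": [0,0,0],
  "squeeze": 35
}}

```text
time_s: 14.72
ee_pos: [588.1, 47.5, 95.6]
ee_rot: [-0.154, 0.988, -0.0, 0.0]
ft_force: [0.6, -1.7, 2.0]
width: 17.4
grip_force: 36.9
```

Force relieved; draw it straight up.

Call:
{"fn": "arm_command", "kwargs": {
  "dp": [
    [0,0,2],
    [0,0,4],
    [0,0,6],
    [0,0,8],
    [0,0,10],
    [0,0,12],
    [0,0,15],
    [0,0,15]
  ],
  "turn": [0,0,0,0,0,0,0,0]
}}

```text
time_s: 15.38
ee_pos: [587.9, 47.7, 169.1]
ee_rot: [-0.154, 0.988, -0.0, 0.0]
ft_force: [-0.3, 0.0, -1.1]
width: 17.8
grip_force: 36.6
```

Call:
{"fn": "arm_command", "kwargs": {
  "dp": [
    [0,0,20],
    [0,0,20],
    [0,0,20],
    [0,0,20],
    [0,0,15],
    [0,0,8],
    [0,0,0],
    [0,0,0]
  ],
  "turn": [0,0,0,0,0,0,0,0]
}}

```text
time_s: 16.05
ee_pos: [587.8, 47.6, 270.4]
ee_rot: [-0.154, 0.988, -0.0, 0.0]
ft_force: [-1.1, -0.2, -1.8]
width: 17.5
grip_force: 36.6
```

Run:
```python
from h import *
from station import bot
np.set_printoptions(precision=2,suppress=True)
st=bot.read_state();P=st["ee_pos"];print(P,st["ee_rot"],st["ft_force"],st["ft_torque"],st["width"],st["grip_force"])
tip=P+[0,0,18.7-102]
for n in("side","top"):
    c=bot.camera(n);pickle.dump(c,open(f"{n}7.pkl","wb"))
    print(n,"tip pred",proj(c,tip),"ring pred",proj(c,tip+[0,0,19.7]),"body bottom",proj(c,tip+[0,0,62]))
    if n=="side":
        p=proj(c,tip);x,y=int(p[0]),int(p[1]);hsv=cv2.cvtColor(c["color"],cv2.COLOR_RGB2HSV)
        for k in(2,1):
            print("VS"[k==1],"cols from",x-8)
            for r in range(y-26,y+6): print(r,*["%3d"%v for v in hsv[r,x-8:x+9,k]])
```

```text
[587.82  47.64 270.37] [-0.15  0.99 -0.    0.  ] [-1.06 -0.21 -1.75] [ 0.04  0.03 -0.02] 17.456508332512975 36.62958383560181
side tip pred [333.01 196.01] ring pred [333.34 188.43] body bottom [334.07 171.6 ]
V cols from 325
170 224 225 221 198 139 140 140 140 141 139 141 139 140 139 131 124 126
171 224 224 223 211 155 144 134 136 137 138 138 136 138 138 133 127 125
172 224 223 224 217 202 194 176 129 106 105 112 146 174 180 173 154 171
173 224 224 224 224 224 223 206 123  18  14 103 181 212 215 213 202 213
174 224 224 223 224 224 223 210 145  20  26 145 212 222 222 223 222 222
175 223 223 224 223 223 223 217 184  57  76 169 222 222 221 222 222 223
176 222 223 223 222 222 222 218 193  87 108 180 221 223 221 222 222 222
177 221 222 222 222 221 221 216 182  99 116 178 222 223 223 223 222 223
178 222 222 221 221 221 221 216 183 100 113 178 223 223 223 223 222 223
179 221 220 220 220 221 219 214 180 100 114 177 223 223 224 223 223 222
180 221 221 221 221 220 220 213 178  98 121 185 223 222 222 223 222 222
181 221 220 221 221 220 221 214 178 100 131 192 221 222 221 221 221 222
182 220 22
[... 3132 characters left out ...]
8  24  21  31  28  26  26  27  27  27  26
194  33  32  26  26  26  26  28  27  25  31  28  28  26  26  26  26  26
195  37  32  29  27  26  26  26  29  30  28  27  28  27  26  27  28  28
196  39  39  32  26  27  27  26  28  27  27  27  27  29  28  26  28  27
197  37  36  31  27  26  27  27  27  27  27  27  28  26  26  27  27  26
198  33  30  29  27  27  26  27  26  26  27  27  26  29  27  27  26  27
199  28  29  27  28  28  27  27  26  26  26  26  26  26  28  27  27  27
200  28  28  28  27  27  28  27  26  26  26  26  27  26  27  26  27  26
201  27  28  27  29  27  27  27  26  26  29  27  26  27  26  26  27  26
top tip pred [354.62 242.17] ring pred [354.94 240.43] body bottom [355.67 236.49]
```

Run:
```python
from h import *
np.set_printoptions(precision=2,suppress=True)
c=load("side",7);hsv=cv2.cvtColor(c["color"],cv2.COLOR_RGB2HSV)
p=proj(c,(534.3,-214.3,113));print("bore pred",p);x,y=int(p[0]),int(p[1])
print("cols",x-11)
for r in range(y-9,y+8): print(r,*["%3d"%v for v in hsv[r,x-11:x+14,2]])
```

```text
bore pred [386.29 167.36]
cols 375
158 220 213 205 179 125 109 117 120 121 125 126 124 122 122 120 147 184 209 216 210 180 136 122 122 122
159 220 216 198 183 159 118 106 106 112 119 122 120 114 111 120 163 177 205 213 183 136 123 123 122 121
160 222 223 205 195 190 158 139 129 120 118 117 113 109 118 158 194 192 202 193 149 122 121 124 122 119
161 222 224 223 211 190 191 185 168 153 150 154 158 158 166 191 192 166 171 151 120 121 121 122 120 121
162 209 220 222 213 204 202 186 186 188 190 195 200 206 199 202 185 178 156 121 123 122 122 119 121 122
163 157 195 203 191 184 191 188 188 188 181 177 177 189 201 203 206 183 148 137 134 126 121 119 120 121
164 128 127 154 170 179 187 187 187 184 183 180 179 181 184 187 188 187 180 176 165 135 120 119 122 124
165 128 128 165 180 180 187 187 186 169 150 142 136 145 163 179 186 188 188 187 166 132 121 122 122 125
166 128 125 165 190 185 186 185 182 154 112 115 118 116 125 163 184 187 186 186 159 128 123 123 124 127
167 130 135 160 183 187 186 184 185 164 132 131 129 123 125 163 184 186 187 187 162 129 120 123 126 125
168 130 144 160 177 188 187 188 189 183 168 158 154 148 161 177 186 185 186 181 148 117 123 127 128 126
169 129 141 146 156 171 172 173 174 177 181 185 186 188 188 188 189 187 186 171 117  86 110 123 126 124
170 126 118 101 103 107 111 121 122 132 151 157 168 173 175 175 176 179 182 164 102  34  83 118 126 127
171 124 109  95 109 115 109 109 110 111 112 109 111 110 120 123 124 134 150 124  58  34  89 120 126 157
172 128 118 101 114 119 108 113 117 123 128 125 125 125 117 116 110 103  93  63  34  44 110 135 159 206
173 122 111 100 129 135 112 114 117 117 121 123 123 123 123 121 119 103  58  20  33  45 109 144 182 200
174 119 108  96 128 135 111 115 118 119 120 122 122 124 122 121 119  91  45  22  31  46  93 110 100 141
```

Call:
{"fn": "arm_command", "kwargs": {
  "dp": [
    [-2,-10,0],
    [-4,-18,0],
    [-5,-25,0],
    [-5,-25,0],
    [-5,-25,0],
    [-5,-25,0],
    [-5,-25,0],
    [-5,-25,0]
  ],
  "turn": [0,0,0,0,0,0,0,0]
}}

```text
time_s: 16.82
ee_pos: [551.0, -132.1, 269.7]
ee_rot: [-0.154, 0.988, 0.0, -0.0]
ft_force: [0.3, -0.4, -1.1]
width: 17.5
grip_force: 36.6
```

Call:
{"fn": "arm_command", "kwargs": {
  "dp": [
    [-5,-25,0],
    [-5,-25,0],
    [-4,-18,0],
    [-2,-10,0],
    [-1.5,-5,0],
    [0,0,0],
    [0,0,0],
    [0,0,0]
  ],
  "turn": [0,0,0,0,0,0,0,0]
}}

```text
time_s: 17.48
ee_pos: [534.6, -212.5, 270.4]
ee_rot: [-0.155, 0.988, 0.0, 0.0]
ft_force: [-0.5, 0.5, -1.1]
width: 17.6
grip_force: 36.6
```

Call:
{"fn": "arm_command", "kwargs": {
  "dp": [
    [-0.3,-1.6,0],
    [0,0,-10],
    [0,0,-15],
    [0,0,-15],
    [0,0,-12],
    [0,0,-7],
    [0,0,0],
    [0,0,0]
  ],
  "turn": [0,0,0,0,0,0,0,0]
}}

```text
time_s: 18.15
ee_pos: [534.2, -214.9, 211.4]
ee_rot: [-0.154, 0.988, -0.0, -0.0]
ft_force: [-0.4, -0.1, -1.5]
width: 17.3
grip_force: 36.6
```

Call:
{"fn": "arm_command", "kwargs": {
  "dp": [
    [0,0,0],
    [0,0,0]
  ],
  "turn": [0,0]
}}

```text
time_s: 18.32
ee_pos: [534.4, -215.2, 212.2]
ee_rot: [-0.154, 0.988, -0.0, 0.001]
ft_force: [-0.1, -0.2, -0.0]
width: 17.0
grip_force: 36.6
```

Run:
```python
from h import *
from station import bot
np.set_printoptions(precision=2,suppress=True)
st=bot.read_state();P=st["ee_pos"];print(P,st["ee_rot"],st["ft_force"])
tip=P+[0,0,18.7-102]
c=bot.camera("side");pickle.dump(c,open("side8.pkl","wb"));hsv=cv2.cvtColor(c["color"],cv2.COLOR_RGB2HSV)
print("tip pred",proj(c,tip),"ring",proj(c,tip+[0,0,19.7]),"bore pred at TCP xy",proj(c,[P[0],P[1],113]))
for k in (2,1):
  print("VS"[k==1],"cols 375")
  for r in range(148,172): print(r,*["%3d"%v for v in hsv[r,375:400,k]])
```

```text
[ 534.39 -215.17  212.21] [-0.15  0.99 -0.    0.  ] [-0.05 -0.16 -0.  ]
tip pred [386.95 161.85] ring [387.71 155.14] bore pred at TCP xy [386.34 167.18]
V cols 375
148 222 221 221 220 221 221 221 222 222 220 210 187 137 100 128 144 149 174 185 205 213 214 212 215 218
149 222 222 222 221 221 222 222 222 219 212 198 164 118 100 110 123 128 126 126 138 140 169 200 219 223
150 222 222 221 222 222 223 221 218 209 199 162 119 108 100 108 118 120 123 123 120 121 133 188 207 218
151 222 223 222 222 222 222 220 217 213 212 185 138 106 100 100 104 106 110 121 121 116 127 157 189 211
152 222 223 223 223 221 220 220 221 220 210 198 163 115  98 106 107 109 108 106 102 100 143 180 175 202
153 223 223 222 222 220 219 221 223 222 222 207 164 114 101 126 133 133 134 131 124 132 193 200 194 204
154 222 223 222 219 215 215 213 209 210 209 209 178 117 108 171 186 181 183 186 185 206 195 200 206 167
155 221 220 219 212 199 189 176 165 169 170 179 160 115 132 197 216 212 209 209 206 211 216 210 170 127
156 220 219 210 201 178 140 121 121 125 127 125 111 100 137 180 205 218 222 222 221 216 209 179 136 122
[... 3367 characters left out ...]
  11  10  11  14  13  15  11  13  11  10  12  11  11  14  27  33  33  35  35
166  32  33  15   9  10  10  10  13  12  32  44  41  33  18  13  11  10  11  11  16  30  36  37  36  39
167  35  28  14  13  11  10  10  11  16  56  91  98  86  48  14  10  10  10  11  17  30  33  37  38  38
168  33  23  13  12  10  11  11  11  17  29  42  43  66  52  16   8  11  10  11  19  33  36  35  38  40
169  33  22  16  13  12  10  12  12  10  10   8  11  12  11  13   9  12  10   9  13  30  39  35  35  34
170  34  26  10  15  26  29  23  17  12  12  11  11  14  10  10  10  10  10   9  13  39  30  36  37  35
171  31  21  16  35  68 114  92  67  52  45  36  28  32  31  29  20  13  10  10  19  15  34  34  36  35
```

Call:
{"fn": "arm_command", "kwargs": {
  "dp": [
    [0.2,0.6,0],
    [0,0,0],
    [0,0,-3],
    [0,0,-4],
    [0,0,-4],
    [0,0,-3],
    [0,0,0],
    [0,0,0]
  ],
  "turn": [0,0,0,0,0,0,0,0]
}}

```text
time_s: 19.03
ee_pos: [534.2, -214.4, 197.1]
ee_rot: [-0.154, 0.988, 0.0, -0.0]
ft_force: [-0.5, -0.5, -0.4]
width: 17.6
grip_force: 36.6
```

Run:
```python
from h import *
from station import bot
np.set_printoptions(precision=2,suppress=True)
st=bot.read_state();P=st["ee_pos"];print(P,st["ft_force"])
tip=P+[0,0,18.7-102]
c=bot.camera("side");hsv=cv2.cvtColor(c["color"],cv2.COLOR_RGB2HSV);pickle.dump(c,open("side9.pkl","wb"))
print("tip pred",proj(c,tip),"ring",proj(c,tip+[0,0,19.7]))
for r in range(157,171): print(r,*["%3d"%v for v in hsv[r,379:396,2]],"|",*["%3d"%v for v in hsv[r,382:392,1]])
```

```text
[ 534.2 -214.4  197.1] [-0.49 -0.47 -0.43]
tip pred [386.37 167.09] ring [387.12 160.47]
157 135 116 119 125 125 127 124 109  99 105 140 186 207 216 220 217 209 |  31  29  32  33  23   8  19  29  27  26
158 125 109 116 118 121 124 125 110 100 108 115 147 185 209 217 210 180 |  32  34  33  31  23  13  21  31  33  29
159 159 116 105 109 113 119 117 108 101 106 116 163 178 205 213 183 136 |  40  36  34  37  40  35  34  35  30  29
160 190 157 139 128 118 117 116 107 105 116 156 193 192 202 193 149 119 |  32  30  31  57 100  97  59  33  26  28
161 191 193 184 167 152 150 142 113 103 153 193 191 167 172 152 121 119 |  29  30  29  27  18  10  27  28  28  31
162 205 204 187 186 188 190 178 130 117 173 202 186 178 155 122 122 123 |  21  23  23  24  22  17  25  27  27  32
163 184 189 188 188 188 182 153 111 114 180 203 206 184 148 138 133 125 |   9  11  11  12  11  16  23  21  22  24
164 177 186 187 188 184 182 157 119 122 167 187 186 187 180 177 163 135 |   9  10  11  11  19  19  14  11  11  10
165 180 186 187 185 169 150 135 126 125 153 179 186 187 187 186 166 131 |  11   9  10  17  26  22  15  11  10  11
166 185 186 185 183 154 112 119 126 123 125 164 183 187 187 186 160 129 |  11  12  27  43  40  35  20  12   8  11
167 187 186 185 185 164 133 132 131 125 126 163 184 186 187 186 161 127 |  10  17  54  89  93  86  51  13   8  10
168 188 188 186 187 183 169 160 139 114 132 170 187 185 185 181 147 116 |  11  15  29  41  59 103  50  15  11  10
169 172 173 174 174 178 181 184 166 122  98 162 187 187 187 171 119  85 |  10  10   8  10  11  13  13  13  11  10
170 107 113 121 122 133 150 157 167 145  99 149 172 179 182 163  99  34 |  19  12  14  10  12  12  10  10  10  10
```

Call:
{"fn": "arm_command", "kwargs": {
  "dp": [
    [0,0,-2],
    [0,0,-3],
    [0,0,-3],
    [0,0,-2],
    [0,0,0],
    [0,0,0]
  ],
  "turn": [0,0,0,0,0,0]
}}

```text
time_s: 19.58
ee_pos: [534.2, -214.4, 187.2]
ee_rot: [-0.154, 0.988, 0.0, -0.0]
ft_force: [-0.3, 0.3, -0.7]
width: 17.4
grip_force: 36.6
```

Call:
{"fn": "arm_command", "kwargs": {
  "dp": [
    [0,0,-2],
    [0,0,-3],
    [0,0,-2],
    [0,0,-1.5],
    [0,0,0],
    [0,0,0],
    [0,0,0]
  ],
  "turn": [0,0,0,0,0,0,0]
}}

```text
time_s: 20.17
ee_pos: [534.3, -214.5, 179.0]
ee_rot: [-0.154, 0.988, -0.0, 0.0]
ft_force: [0.1, 0.2, -0.9]
width: 17.6
grip_force: 36.6
```

Call:
{"fn": "arm_command", "kwargs": {
  "dp": [
    [0,0,-1],
    [0,0,-0.6],
    [0,0,0],
    [0,0,0],
    [0,0,0],
    [0,0,0]
  ],
  "turn": [0,0,0,0,0,0]
}}

```text
time_s: 20.67
ee_pos: [534.3, -214.4, 177.3]
ee_rot: [-0.154, 0.988, -0.0, 0.0]
ft_force: [0.4, -0.7, -1.7]
width: 17.3
grip_force: 36.6
```

Run:
```python
from h import *
from station import bot
np.set_printoptions(precision=2,suppress=True)
st=bot.read_state();P=st["ee_pos"];print(P,st["ft_force"],st["ft_torque"],st["time_s"])
c=bot.camera("side");hsv=cv2.cvtColor(c["color"],cv2.COLOR_RGB2HSV)
print("ring pred",proj(c,P+[0,0,18.7-102+19.7]),"body bottom",proj(c,P+[0,0,18.7-40]))
for r in range(157,171): print(r,*["%3d"%v for v in hsv[r,379:396,2]],"|",*["%3d"%v for v in hsv[r,382:392,1]])
cv2.imwrite("pics/a10.png",cv2.resize(c["color"][110:210,335:435,::-1],None,fx=6,fy=6,interpolation=cv2.INTER_CUBIC))
```

```text
[ 534.32 -214.42  177.3 ] [ 0.38 -0.7  -1.69] [-0.03  0.03  0.05] 20.6667
ring pred [386.32 167.11] body bottom [387.95 152.75]
157 132 118 121 126 125 126 122 108 100 105 144 185 206 217 220 218 209 |  34  29  30  27  26  15  19  30  28  26
158 124 108 116 122 121 125 125 109 101 107 116 147 184 209 217 211 180 |  33  32  31  33  23  10  24  33  31  29
159 159 117 104 108 112 119 120 108  97 102 118 164 178 206 214 183 138 |  38  34  32  32  21  11  25  30  30  29
160 190 158 140 128 120 118 113 104 103 116 157 194 193 202 193 148 122 |  30  32  35  27  22  15  26  29  28  26
161 191 192 184 168 152 148 136 107 107 154 192 192 165 172 152 122 122 |  29  30  31  26  19  14  26  28  28  31
162 204 203 187 187 190 190 168 113 116 172 202 186 177 155 122 122 124 |  20  25  23  24  20  18  27  28  29  30
163 183 189 189 187 188 181 150 109 112 178 202 207 181 146 138 134 126 |  10   9  10  12  14  14  20  21  23  24
164 178 187 188 186 185 183 152 105 113 165 187 187 186 180 177 164 135 |  10  11  11   8  10  14  12  11  11  10
165 181 186 187 185 168 151 124  97 116 154 179 187 188 187 187 165 132 |  11   9  12  14  13  18  15  11  11  11
166 186 186 186 183 154 112 105 102 106 123 163 184 187 187 186 162 129 |  11  13  36  51  48  53  31  11  11  10
167 186 186 186 186 166 130 115 106 108 118 162 185 187 187 187 163 130 |  11  18  45  78  89  97  52  14   8   8
168 189 188 188 187 183 165 147 122 103 146 178 186 186 184 181 149 117 |  10  17  25  21  13  47  33  14  11  10
169 172 172 174 174 178 181 183 151 101 149 182 187 187 187 170 120  86 |  10  10  10  10  10  15  12  11  10  10
170 105 113 122 122 132 149 157 132 101 101 150 172 172 174 156  98  35 |  17  12  12  13  12  13  10  10  10   9
```

View pics/a10.png

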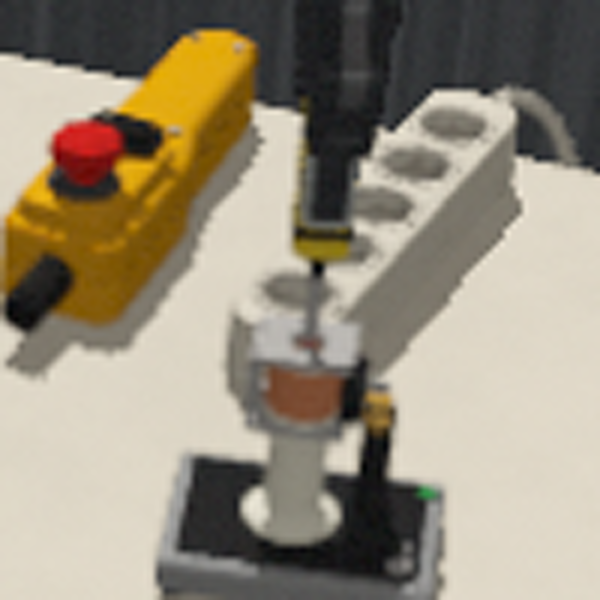

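The picture shows the coil seated with its blades on the pins. The stem stands upright in the middle of the bore, with the ring at the top face (386,167). The forces are near zero and everything is still, so I'm handing in.

```bash
python3 -c "
from station import bot
print(bot.finish_job())"
```

```text
the job is handed in; nothing more can be done
None
```

The coil is seated on the stand with its blades on the pins, and the tester is held upright and still in the bore with the red ring level with the coil's top; the job was handed in at about 20.7 s, and the two look-alike testers, which were balanced on their stems, had toppled by my first look during the opening move (I saw no contact, but can't rule it out).

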